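Clamp the sample jar on the shaker

TASK

The sample jar stands in its seat on the shaker with the clamp open. With a finger, push the steel strap round by its upright peg until it is fully home over the jar, and only then press the raised cam lever all the way down so that the jar is clamped. Pick nothing up: the jar stays in its seat, and the other jars and the bottle stay standing where they are.

Things in the scene. Friction and masses are not known exactly. Their poses are not given: they have to be found in the camera images.
- shaker: Low white bench shaker, fixed, metal deck top 80 mm above the bench. Origin: on the bench below the centre of the jar's ring seat (76 mm across, 14 mm high). z up; +x points from the seat to the clamp's pivot post, 90 mm away (26 mm across, top at 157 mm). Deck: x -115 to +145 mm, y -105 to +105 mm.
- strap (a joint): Swing of the flat steel clamp strap about the post, rad. 0 = home on its stop, over the jar's middle, pointing to the shaker's -x; grows as it opens to the shaker's +y side (clockwise from above), to 1.6. Stays where left; 1 to 3 N at the peg moves it. Strap 24 mm wide, 6 thick, top 163 mm above the bench, reaches 170 mm from the pivot axis, passes 12 mm above the jar's cap.
- pivot (a point): Point on the upright pivot axis of the strap, on top of the flat pivot bolt, 169 mm above the bench.
- peg (a point): Centre of the top of the push peg: an upright round steel peg, 14 mm across, standing 35 mm out of the strap's top (peg top 198 mm above the bench), 160 mm from the pivot axis, near the strap's free end.
- lever (a joint): Angle of the cam lever, which rides on the strap, above its clamped position, rad. 0 = fully down on its stop, level along the strap, pointing to the pivot; grows as raised, to 1.1. Starts raised 0.7 to 0.95, leaning towards the post. About 3 to 6 N down on its end moves it; it stays where left. Its cam drives the foot onto the jar's cap.
- lever_hinge (a point): Centre of the lever's level hinge pin (across the strap), 90 mm from the pivot axis, 178 mm above the bench; over the centre of the jar when the strap is home.
- lever_end (a point): Middle of the upper face of the lever's black hand end (40 mm long, 24 mm wide, 12 mm thick), 90 mm from the hinge along the lever and 6 mm above its centre line; the lever ends 110 mm from the hinge. 184 mm above the bench when the lever is fully down.
- foot: Black rubber pressure foot, 22 mm across, 6 mm thick, under the strap below the lever's hinge. Origin: centre of its underside.
- jar: Squat glass sample jar with flat white cap, 60 mm across, 65 mm tall, 0.25 kg, standing in the ring seat on the deck. Origin: centre of its underside, z up.
- spare_jar: Bystander: a jar of the same kind standing on the bench at the shaker's -y side, 60 mm across, 65 mm tall. Origin: centre of its underside, z up.
- filter_jar: Bystander: a glass jar with a paper filter cone of soil in its neck, 60 mm across, 113 mm tall, on the bench at the shaker's -y side. Origin: centre of its underside, z up.
- wash_bottle: Bystander: a white plastic bottle, 64 mm across, 150 mm tall, on the bench to the left. Origin: centre of its underside, z up.
Things that resemble listed ones, but are neither listed nor needed, are in the scene too. Leave any purple, turquoise or yellow look-alike of the jar alone.

How it is judged:
On the way, in this order (a step that is already met when the one before it is completed fails the run):
1. the strap is swung home over the jar with the lever still raised (value of joint strap below 0.07 rad and value of joint lever above 0.5 rad), for 0.2 s.
2. the lever is pressed fully down with the strap home (value of joint strap below 0.07 rad and value of joint lever below 0.1 rad), for 0.2 s.
At the end, for the whole second after the job is handed in: Strap within 0.07 rad of its stop, lever within 0.1 rad of fully down, the foot pressing on the jar's cap with more than 1 N, the jar upright (within 0.1 rad), at rest and within 6 mm of its seat's centre; bystanders upright (all of step 2 and contact force between foot and jar above 1 N and horizontal distance between jar and shaker below 0.006 m and angle between each of jar, spare_jar, filter_jar, wash_bottle's own z axis and vertical below 0.1 rad and linear speed of jar below 0.02 m/s); the robot touches nothing.
It fails at once if the jar is lifted or knocked out of its seat (moved more than 8 mm) (distance of jar from where it was at the start of the episode above 0.008 m).
It fails at once if the lever is pressed down before the strap is home (value of joint lever below 0.4 rad and value of joint strap above 0.12 rad).
It fails at once if a bystander is moved more than 15 mm or tipped (distance of any of spare_jar, filter_jar, wash_bottle from where it was at the start of the episode above 0.015 m or angle between any of spare_jar, filter_jar, wash_bottle's own z axis and vertical above 0.25 rad).
It also fails if it takes over 58 s, if anything falls off the work surface, if the arm or the gripper's body presses on something with over 40 N, if the wrist force passes 120 N, or if a joint passes its speed limit or range.

ROBOT

A 7-joint arm with a two-finger parallel gripper is mounted at the origin on the work surface. World frame = base frame: x ahead of the robot, y to its left, z up, the work surface at z = 0. Lengths are in m, angles in rad, forces in N, time in s.
With the tool pointing down it reaches from about 0.35 to 0.9 m from the base axis. Payload 8.1 kg.
Tool frame: the origin (TCP) lies on the centre line of the jaws, within the pads' length; the fingertips stand 19 mm ahead of it and the grasp point (between the pads) is the TCP; z points along the fingers, y is the direction in which the jaws open and shut (so a half turn about z gives the same grasp; the last joint's range is limited). The gripper opens to 92 mm and grips with 3 to 60 N. Pads are 19 mm wide; open, the fingers measure 130 mm over their backs; the gripper's body (75 mm by 190 mm) begins 47 mm behind the grasp point.
Start: joints at [-1.403, 0.434, 0.025, 1.573, -0.012, 1.134, -0.075], TCP at [0.167, 0.602, 0.246] pointing down, gripper open.
Joint ranges: [-2.62, 2.62], [-0.44, 2.09], [-1.27, 1.32], [0.08, 2.57], [-1.32, 4.46], [0.12, 2], [-2.74, 2.74]. Speed limits (rad/s): [2.22, 2.22, 3.01, 3.01, 3.14, 3.14, 3.14].

INTERFACE

Orientations are given as a rotation vector (axis times angle).
In Python, from cell import monitor, imaging, workorder, outline_of gives the robot as it stands.
- The arm moves only by the tool move_arm, never from a script. Its argument "series" is a list of rows, each a list of 6 numbers: the shift along the world's x, y, z in cm, then the turn, a rotation vector about the world's x, y, z in degrees. A call has 1 to 8 rows; each row shifts and turns the commanded pose from where the row before left it; what a row does not reach is not made up. A row lasts 1/10 s, in which the tool goes at most 50 mm and 8.59 degrees, less where a joint would pass 70% of its speed; a pose out of reach is approached as far as the arm can. A call with a gripper value outside its range is refused whole. "grip" is the opening, from 0 (shut) to 1 (fully open), set as the call begins (left out, the last holds). The fingers move at their own pace and stop on an object; "force" is the grip in N (left out, the last holds). Time passes only in rows, so rows that do not move let the fingers close. It gives the time, the measured TCP pose, the force and the opening at its end, in the units of the state.
- monitor.observe(): the state, without advancing time (a new reading comes with each control period).
- imaging.get_image(name): name is "side" or "top" or "wrist"; returns a dict with "color" (480x640x3 uint8, red, green, blue), "fx", "fy", "cx", "cy" (pixels), "dist_coeffs" ([k1, k2, p1, p2, k3] as OpenCV has them; the pictures are not rectified), "rvec" (rotation vector, rad) and "tvec" (3), from world to camera coordinates, as OpenCV has them; the wrist camera has in their place "mount" (4x4, takes a point from camera to tool coordinates, whose origin is the TCP and whose axes are the flange's). Camera axes: x right, y down, z forward; pixel columns grow to the right and rows downward; lengths in m; the calibration is good to about 2 mm. A picture is of the moment at which its call begins: read the wrist's pose just before it. There is no depth.
- workorder.sign_off(): hands the job in, once; it reports no verdict.
Trained networks look in the newest picture that a camera, given by its name, has taken for a name from the list of things; names that differ only in an ending like _2 or _b are one class to them, and where a whole thing is asked for, a point or a joint stands for the part that bears it (a point fixed in the world has none). Each returns a list of dicts, best first, with "p" (0 to 1); they miss things now and then, are a little off and sometimes report something else, mostly with a low value. They report only what shows in the picture. A call takes as long as a camera call. They do not tell look-alikes from the thing itself.
- outline_of(camera, thing): "mask" (480x640 bool, what is visible of it) and "rect" ([left, top, width, height] in pixels, round what is visible of it).
The state is a dict: "clock": time; "joints": joint angles; "dq": joint speeds; "joint_efforts": joint torques, N m; "position": TCP position; "ee_rot": TCP orientation; "force": force on the tool from outside, world axes, zero at the start; "ft_torque": the same for the moment, N m; "width": opening from 0.0 (shut) to 1.0 (fully open).
Only numpy, scipy, OpenCV 4.12 (cv2) and the standard library are available. Lean on these libraries where they do the work, as an engineer would, in place of code of your own. Each camera call takes 0.05 s, during which the arm holds its last target. There are 200 camera calls.

## Working session

There is one attempt and no reset: what is moved stays moved. The work goes in short steps, Python scripts to look and compute and a tool call to move; the robot and the scene stay as the last step left them, time stands still between calls to the robot, and variables do not carry over. Pictures are saved under pics/ and viewed, about 8 in all and at most 12, crops included, and the job is handed in when it is done.

Besides the shell and the picture viewer there is one more tool, called after "Emit:" in YAML: its name, and indented under it one key for each argument. move_arm: Moves the arm, as the interface text tells. Its arguments: {"type":"object","properties":{"series":{"type":"array"},"grip":{"type":"number"},"force":{"type":"number"}},"required":["series"]}

```bash
ls; mkdir -p pics
python3 - <<'E'
from cell import monitor, imaging, outline_of
import cv2, numpy as np
s=monitor.observe(); print({k:np.round(v,3) for k,v in s.items()})
ims=[]
for c in("side","top"):
    im=imaging.get_image(c); cv2.imwrite(f"pics/{c}0.png",im["color"][:,:,::-1])
    print(c,im["fx"],im["cx"],np.round(im["rvec"],3),np.round(im["tvec"],3),np.round(im["dist_coeffs"],3))
    for t in("shaker","strap","peg","lever","lever_end","pivot","jar","spare_jar","filter_jar","wash_bottle"):
        print(t,[(round(float(d["p"]),2),d["rect"]) for d in outline_of(c,t)][:4])
E
```

```text
pics
{'clock': np.float64(0.0), 'joints': array([-1.403,  0.435,  0.025,  1.574, -0.012,  1.134, -0.075]), 'dq': array([-0.002, -0.002,  0.001,  0.   , -0.001,  0.001, -0.   ]), 'joint_efforts': array([ 1.0000e-03, -6.6784e+01,  9.8600e-01, -3.1445e+01, -6.0000e-02,
        4.3000e-02,  0.0000e+00]), 'position': array([0.167, 0.602, 0.245]), 'ee_rot': array([-4.240e-01, -3.113e+00,  2.000e-03]), 'force': array([ 0.095, -0.368,  0.006]), 'ft_torque': array([ 0.023, -0.01 ,  0.037]), 'width': np.float64(1.001)}
side 557.3082941675776 317.556329476586 [ 0.093 -2.805  1.371] [0.481 0.109 1.201] [0.021 0.    0.    0.    0.   ]
shaker [(0.74, [231.8, 180.2, 137.9, 129.5]), (0.48, [293.6, 213.0, 25.2, 31.3])]
strap [(0.7, [256.3, 177.2, 68.0, 83.1])]
peg [(0.8, [253.4, 179.1, 73.6, 78.8]), (0.75, [309.6, 179.2, 26.6, 36.7]), (0.66, [231.6, 175.7, 137.2, 133.1])]
lever [(0.57, [262.6, 177.5, 35.0, 55.4]), (0.24, [253.1, 178.2, 72.1, 80.5])]
lever_end [(0.94, [261.6, 176.9, 36.8, 58.2])]
pivot [(0.8, [251.4, 178.4, 73.6, 78.5])]
jar [(0.97, [219.6, 302.3, 32.4, 47.2]), (0.9, [378.5, 222.5, 27
[... 238 characters left out ...]
95733989031 320.0595217931022 [ 2.174 -2.125  0.158] [0.035 0.481 1.487] [-0.086  0.     0.     0.     0.   ]
shaker [(0.78, [299.6, 152.5, 112.6, 128.8])]
strap [(0.91, [300.9, 169.7, 60.8, 65.2]), (0.21, [409.8, 176.2, 24.1, 30.3])]
peg [(0.91, [302.2, 169.0, 57.9, 65.0])]
lever [(0.64, [321.7, 171.0, 33.3, 36.3])]
lever_end [(0.77, [323.7, 166.6, 31.5, 39.8])]
pivot [(0.7, [299.1, 170.2, 59.3, 64.3])]
jar [(0.92, [380.6, 294.2, 25.2, 23.3]), (0.77, [252.9, 217.3, 26.4, 25.0]), (0.63, [350.4, 202.8, 20.3, 30.8]), (0.59, [265.7, 160.6, 23.3, 30.1])]
spare_jar [(0.59, [409.2, 176.1, 24.6, 31.2])]
filter_jar [(0.72, [429.0, 216.6, 31.0, 34.7])]
wash_bottle [(0.69, [165.9, 229.8, 33.3, 31.2])]
```

Run:
```python
import cv2, numpy as np
a=cv2.imread("pics/top0.png")[130:330,150:470]; b=cv2.imread("pics/side0.png")[150:350,200:420]
cv2.imwrite("pics/t1.png",cv2.resize(a,None,fx=2.5,fy=2.5,interpolation=cv2.INTER_CUBIC))
cv2.imwrite("pics/s1.png",cv2.resize(b,None,fx=3,fy=3,interpolation=cv2.INTER_CUBIC))
```

```text
(no output)
```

View pics/t1.png

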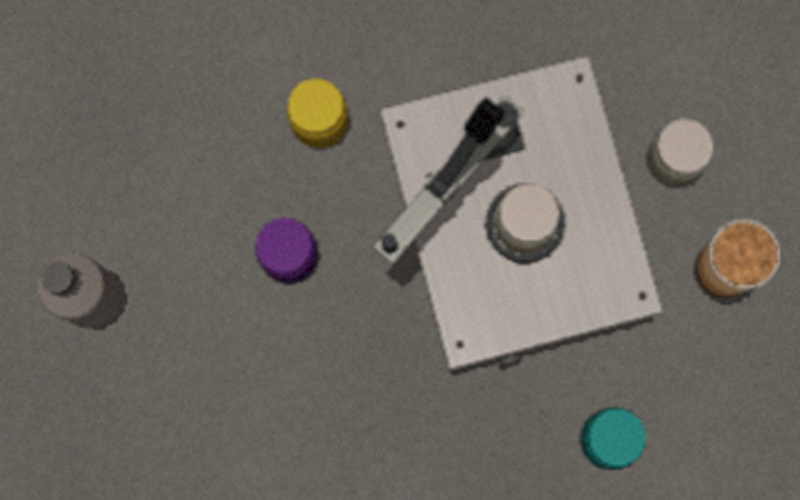

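View pics/s1.png

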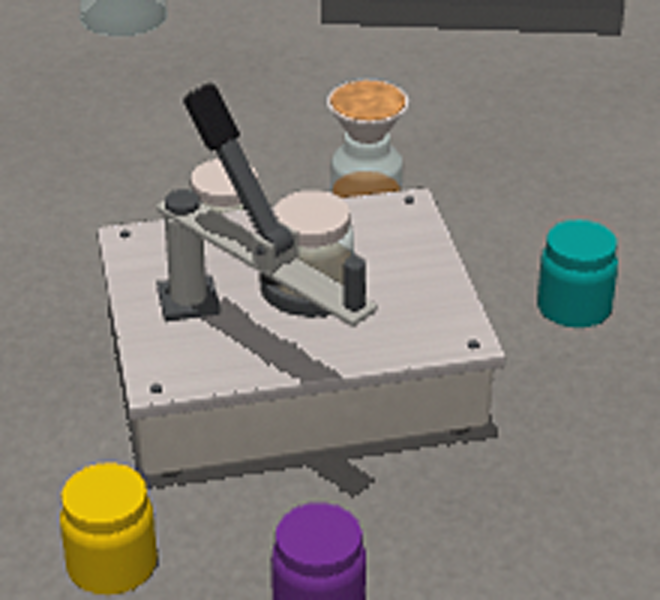

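The top view shows the shaker with its jar at crop (529,214), the pivot at about (507,108), the peg at (389,242) and the raised lever end at (486,120). The strap is open to the left. The side view agrees: peg top (354,262), pivot (181,200).

```bash
cat > h.py <<'E'
import cv2, numpy as np
from cell import monitor, imaging, outline_of
def ray(im,u,v,z):
    K=np.array([[im["fx"],0,im["cx"]],[0,im["fy"],im["cy"]],[0,0,1]])
    p=cv2.undistortPoints(np.array([[[u,v]]],float),K,np.array(im["dist_coeffs"]))[0,0]
    R=cv2.Rodrigues(np.array(im["rvec"]))[0]; t=np.array(im["tvec"]).ravel()
    c=-R.T@t; d=R.T@np.array([p[0],p[1],1]); return c+d*(z-c[2])/d[2]
E
python3 - <<'E'
from h import *
T=imaging.get_image("top");S=imaging.get_image("side")
t=lambda x,y,z:ray(T,150+x/2.5,130+y/2.5,z).round(4)
s=lambda x,y,z:ray(S,200+x/3,150+y/3,z).round(4)
print("jar",t(529,214,.145),s(313,218,.145))
print("peg",t(389,242,.198),s(354,262,.198))
print("pivot",t(507,108,.169),s(182,198,.169))
c=[t(*p,.08)[:2] for p in((383,109),(588,58),(660,311),(452,368))];print("deck",c)
for n,x,y,z in(("spare",685,148,.065),("filt",742,255,.113),("bottle",62,276,.15),("purple",287,250,.065),("yellow",317,112,.065)):print(n,t(x,y,z))
print("lend",t(486,120,.25))
for c in("top","side"):print(np.array(-cv2.Rodrigues(np.array((T if c=="top" else S)["rvec"]))[0].T@np.array((T if c=="top" else S)["tvec"]).ravel()))
print(monitor.observe()["position"])
E
```

```text
jar [ 0.5125 -0.0473  0.145 ] [ 0.5131 -0.0378  0.145 ]
peg [0.4752 0.0787 0.198 ] [0.4779 0.0815 0.198 ]
pivot [ 0.6054 -0.0244  0.169 ] [ 0.6011 -0.0208  0.169 ]
deck [array([0.6237, 0.0905]), array([ 0.6795, -0.1074]), array([ 0.4336, -0.1776]), array([0.3751, 0.0189])]
spare [ 0.5958 -0.2043  0.065 ]
filt [ 0.4841 -0.2494  0.113 ]
bottle [0.4448 0.3757 0.15  ]
purple [0.4862 0.1795 0.065 ]
yellow [0.6229 0.1552 0.065 ]
lend [ 0.5742 -0.0023  0.25  ]
[0.26360143 0.04968206 1.54011315]
[0.43421069 0.90865676 0.81934194]
[0.16717853 0.6022276  0.24572037]
```

Emit:
move_arm:
  series:
    - [2.1, -3.05, 0.2, 0, 0, -7]
    - [2.1, -3.05, 0.2, 0, 0, -7]
    - [2.1, -3.05, 0.2, 0, 0, -7]
    - [2.1, -3.05, 0.2, 0, 0, -7]
    - [2.1, -3.05, 0.2, 0, 0, -7]
    - [2.1, -3.05, 0, 0, 0, -7]
    - [2.1, -3.05, 0, 0, 0, -7]
    - [2.1, -3.05, 0, 0, 0, -7]
  grip: 0

```text
clock: 2.0
position: [0.3359, 0.357, 0.256]
ee_rot: [-1.842, -2.545, -0.001]
force: [0.7, 0.1, 0.3]
width: 0.354
```

Emit:
move_arm:
  series:
    - [2.1, -3.05, 0, 0, 0, -7.3]
    - [2.1, -3.05, 0, 0, 0, -7.3]
    - [2.1, -3.05, 0, 0, 0, -7.3]
    - [2.1, -3.05, 0, 0, 0, -7.3]
    - [2.1, -3.05, 0, 0, 0, -7.3]
    - [2.1, -3.05, 0, 0, 0, -7.3]
    - [2.1, -3.05, 0, 0, 0, -7.3]
    - [2.1, -3.05, 0, 0, 0, -7.3]

```text
clock: 2.8
position: [0.5039, 0.113, 0.256]
ee_rot: [-2.849, -1.323, -0.001]
force: [0.8, -0.3, -0.2]
width: 0.008
```

Run:
```python
from h import *
from scipy.spatial.transform import Rotation as R
s=monitor.observe();print(s["position"],R.from_rotvec(s["ee_rot"]).as_matrix().round(3).tolist(),s["joints"].round(2),s["width"])
im=imaging.get_image("wrist");cv2.imwrite("pics/w1.png",im["color"][:,:,::-1]);print(im["fx"],im["cx"],im["cy"],np.round(im["mount"],4).tolist())
M=np.array(im["mount"]); Rt=R.from_rotvec(s["ee_rot"]).as_matrix()
C=np.eye(4);C[:3,:3]=Rt;C[:3,3]=s["position"];C=np.linalg.inv(C@M)
K=np.array([[im["fx"],0,im["cx"]],[0,im["fy"],im["cy"]],[0,0,1]])
P=np.array([[.4765,.080,.198],[.600,-.0232,.169],[.5136,-.048,.145]])
print(cv2.projectPoints(P,cv2.Rodrigues(C[:3,:3])[0],C[:3,3],K,np.array(im["dist_coeffs"]))[0].reshape(-1,2).round(0).tolist())
```

```text
[0.50393433 0.11301064 0.25604972] [[0.645, 0.764, 0.001], [0.764, -0.645, 0.001], [0.001, 0.0, -1.0]] [-0.83  0.27  0.64  1.86 -0.18  1.07 -0.82] 0.008173144982322134
338.0370073535853 320.05729967502106 238.7626378220442 [[-0.0015, -0.9659, -0.2588, 0.0674], [1.0, -0.0014, -0.0005, 0.0006], [0.0001, -0.2588, 0.9659, -0.1378], [0.0, 0.0, 0.0, 1.0]]
[[320.0, 326.0], [543.0, 304.0], [451.0, 372.0]]
```

View pics/w1.png

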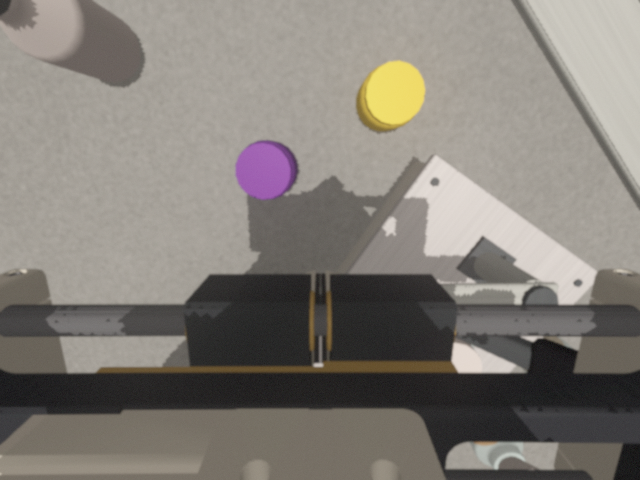

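Run:
```python
import numpy as np
piv=np.array([.600,-.0232])
a0=140.0;r=.162;off=.0175
f=lambda a,o=off:piv+r*np.array([np.cos(np.radians(a)),np.sin(np.radians(a))])+o*np.array([np.sin(np.radians(a)),-np.cos(np.radians(a))])
print(f(140),f(140,.022))
p=f(140)
for a in np.arange(144,200,4):
    q=f(a);print(a,q.round(4),((q-p)*100).round(2).tolist());p=q
```

```text
[0.48714958 0.09433737] [0.49004213 0.09778457]
144 [0.4792 0.0862] [-0.79, -0.82]
148 [0.4719 0.0775] [-0.73, -0.87]
152 [0.4652 0.0683] [-0.67, -0.92]
156 [0.4591 0.0587] [-0.61, -0.96]
160 [0.4538 0.0487] [-0.54, -1.0]
164 [0.4491 0.0383] [-0.47, -1.04]
168 [0.4452 0.0276] [-0.39, -1.07]
172 [0.442  0.0167] [-0.32, -1.09]
176 [0.4396 0.0056] [-0.24, -1.11]
180 [ 0.438  -0.0057] [-0.16, -1.13]
184 [ 0.4372 -0.017 ] [-0.08, -1.13]
188 [ 0.4371 -0.0284] [-0.0, -1.14]
192 [ 0.4379 -0.0398] [0.08, -1.13]
196 [ 0.4395 -0.051 ] [0.16, -1.13]
```

Emit:
move_arm:
  series:
    - [-0.1, -0.1, -3, 0, 0, 0]
    - [0, 0, -2.9, 0, 0, 0]
    - [0, 0, 0, 0, 0, 0]

```text
clock: 3.15
position: [0.5, 0.1129, 0.194]
ee_rot: [-2.846, -1.33, 0.009]
force: [-0.6, 0.2, 0.2]
width: 0.006
```

Emit:
move_arm:
  series:
    - [-0.5, -0.7, 0.3, 0, 0, 0]
    - [-0.4, -0.6, 0, 0, 0, 0]
    - [-0.4, -0.6, 0, 0, 0, 0]
    - [-0.4, -0.4, 0, 0, 0, 2]
    - [-0.4, -0.4, 0, 0, 0, 2]
    - [-0.37, -0.43, 0, 0, 0, 2]
    - [-0.36, -0.44, 0, 0, 0, 2]

```text
clock: 3.85
position: [0.4744, 0.0773, 0.201]
ee_rot: [2.745, 1.527, 0.005]
force: [0.7, 0.9, 0.4]
width: 0.006
```

Emit:
move_arm:
  series:
    - [-0.34, -0.46, -0.2, 0, 0, 2]
    - [-0.33, -0.46, -0.2, 0, 0, 2]
    - [-0.3, -0.48, 0, 0, 0, 2]
    - [-0.3, -0.48, 0, 0, 0, 2]
    - [-0.27, -0.5, 0, 0, 0, 2]
    - [-0.27, -0.5, 0, 0, 0, 2]
    - [-0.24, -0.52, 0, 0, 0, 2]
    - [-0.23, -0.52, 0, 0, 0, 2]

```text
clock: 4.65
position: [0.4518, 0.038, 0.1969]
ee_rot: [2.506, 1.894, 0.005]
force: [2.0, 1.5, -0.3]
width: 0.003
```

Run:
```python
from h import *
a=imaging.get_image("side")["color"][120:320,200:420,::-1]
cv2.imwrite("pics/s2.png",cv2.resize(a,None,fx=3,fy=3,interpolation=cv2.INTER_CUBIC))
```

```text
(no output)
```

View pics/s2.png

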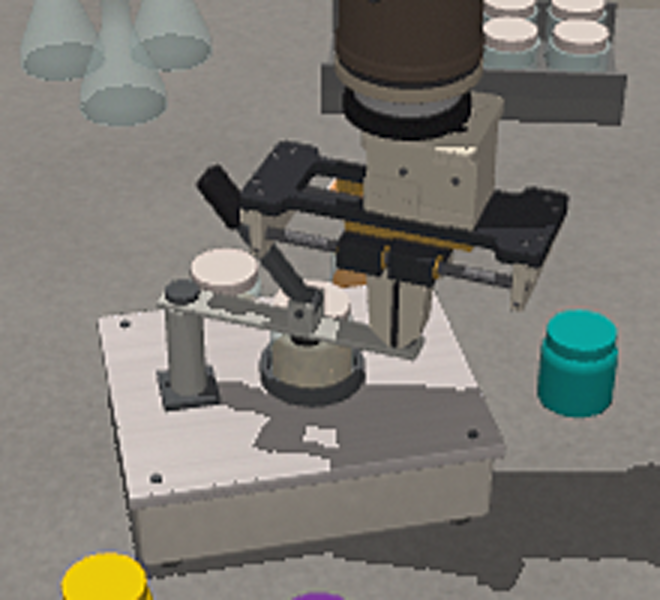

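The strap follows the finger and the peg is behind the fingertips at about (395,320). The lever is still raised and clear of the gripper, so I'll continue the arc.

Emit:
move_arm:
  series:
    - [-0.22, -0.53, 0, 0, 0, 2]
    - [-0.2, -0.53, 0, 0, 0, 2]
    - [-0.18, -0.54, 0, 0, 0, 2]
    - [-0.16, -0.54, 0, 0, 0, 2]
    - [-0.14, -0.55, 0, 0, 0, 2]
    - [-0.12, -0.55, 0, 0, 0, 2]
    - [-0.1, -0.56, 0, 0, 0, 2]
    - [-0.08, -0.56, 0, 0, 0, 2]

```text
clock: 5.5
position: [0.4396, -0.0053, 0.1967]
ee_rot: [2.218, 2.223, 0.003]
force: [1.5, 1.4, -0.3]
width: 0.003
```

Emit:
move_arm:
  series:
    - [-0.05, -0.56, 0, 0, 0, 2]
    - [-0.03, -0.56, 0, 0, 0, 2]
    - [-0.01, -0.56, 0, 0, 0, 2]
    - [0.01, -0.56, 0, 0, 0, 2]
    - [0.04, -0.56, 0, 0, 0, 2]
    - [0.06, -0.56, 0, 0, 0, 2]

```text
clock: 6.1
position: [0.4396, -0.0389, 0.1966]
ee_rot: [1.974, 2.443, 0.003]
force: [0.6, 0.5, 1.1]
width: 0.004
```

Emit:
move_arm:
  series:
    - [0.05, -0.4, 0, 0, 0, 1.5]
    - [0.05, -0.4, 0, 0, 0, 1.5]
    - [0.04, -0.25, 0, 0, 0, 1]
    - [0, 0, 0, 0, 0, 0]

```text
clock: 6.5
position: [0.4409, -0.0488, 0.1964]
ee_rot: [-1.888, -2.511, -0.003]
force: [-0.7, 3.5, 2.6]
width: 0.001
```

Emit:
move_arm:
  series:
    - [0.04, -0.2, 0, 0, 0, 0]
    - [0.03, -0.1, 0, 0, 0, 0]
    - [0, 0, 0, 0, 0, 0]

```text
clock: 6.8
position: [0.4411, -0.0493, 0.1963]
ee_rot: [-1.885, -2.51, -0.005]
force: [-3.8, 13.9, 8.0]
width: 0.006
```

The push now meets the stop (14 N, no further motion). I'll back off, rise and check.

Emit:
move_arm:
  series:
    - [-0.3, 0.8, 0, 0, 0, 0]
    - [-0.7, 2.4, 0, 0, 0, 0]
    - [-0.7, 2.4, 2, 0, 0, 0]
    - [0, 0.5, 4.5, 0, 0, 0]
    - [0, 0, 4.5, 0, 0, 0]
    - [0, 0, 3, 0, 0, 0]
    - [0, 0, 0, 0, 0, 0]

```text
clock: 7.5
position: [0.4262, 0.0084, 0.3397]
ee_rot: [1.887, 2.506, 0.009]
force: [0.4, -0.3, -0.9]
width: 0.003
```

Run:
```python
from h import *
o=[]
for c,(y,x) in(("side",(130,200)),("top",(140,270))):
    a=imaging.get_image(c)["color"][y:y+150,x:x+130,::-1]
    o.append(cv2.resize(a,None,fx=3,fy=3,interpolation=cv2.INTER_CUBIC))
cv2.imwrite("pics/c3.png",np.hstack(o))
```

```text
(no output)
```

View pics/c3.png

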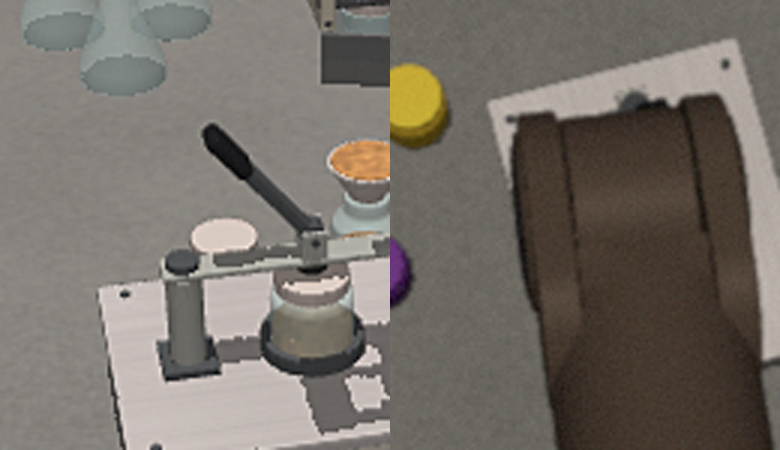

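The strap lies over the jar's middle and the lever is still raised, its end near crop (205,135). Next I'll go above the lever end.

Emit:
move_arm:
  series:
    - [3, -1.1, 0, 0, 0, 0]
    - [3, -1.1, 0, 0, 0, 0]
    - [3, -1.1, 0, 0, 0, 0]
    - [3.2, -1.2, 0, 0, 0, 0]
    - [0, 0, -2.5, 0, 0, 0]
    - [0, 0, -2.5, 0, 0, 0]
    - [0, 0, 0, 0, 0, 0]

```text
clock: 8.3
position: [0.5438, -0.0365, 0.2813]
ee_rot: [-1.887, -2.505, 0.009]
force: [-1.6, 0.7, 0.4]
width: 0.008
```

Run:
```python
from h import *
print(monitor.observe()["position"])
a=imaging.get_image("side")["color"][100:300,200:400,::-1]
cv2.imwrite("pics/s4.png",cv2.resize(a,None,fx=3,fy=3,interpolation=cv2.INTER_CUBIC))
```

```text
[ 0.54382508 -0.03652844  0.28132437]
```

View pics/s4.png

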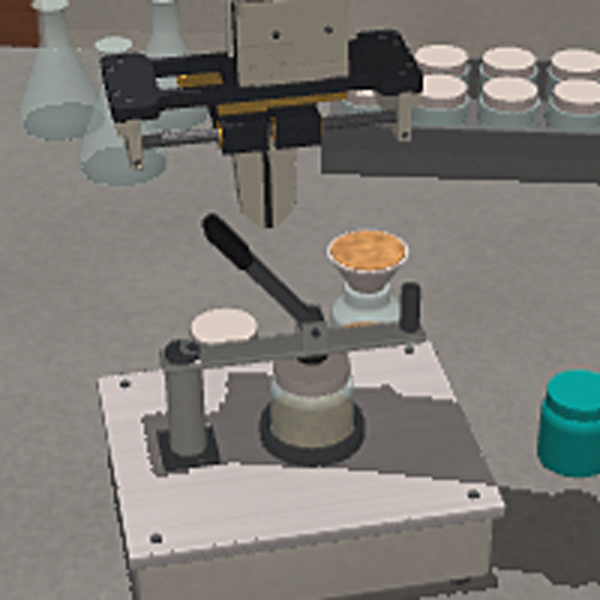

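The fingertips taper, with the tip above and a little hinge-side of the lever's hand end, so I'll shift 18 mm toward the post and press along the arc.

Emit:
move_arm:
  series:
    - [0.9, 0.18, 0, 0, 0, 0]
    - [0.87, 0.18, 0, 0, 0, 0]
    - [0.29, 0.08, -0.8, 0, 0, 0]
    - [0.29, 0.08, -0.7, 0, 0, 0]
    - [0.43, 0.12, -0.5, 0, 0, 0]
    - [0.43, 0.12, -0.5, 0, 0, 0]
    - [0, 0, 0, 0, 0, 0]

```text
clock: 9.05
position: [0.5786, -0.0285, 0.2598]
ee_rot: [-1.888, -2.51, 0.001]
force: [-1.3, 0.6, 0.5]
width: 0.003
```

Emit:
move_arm:
  series:
    - [0.29, 0.08, -0.7, 0, 0, 0]
    - [0.29, 0.08, -0.7, 0, 0, 0]
    - [0.24, 0.07, -0.7, 0, 0, 0]
    - [0.24, 0.07, -0.7, 0, 0, 0]
    - [0.2, 0.05, -0.7, 0, 0, 0]
    - [0, 0, 0, 0, 0, 0]

```text
clock: 9.65
position: [0.5906, -0.0251, 0.2244]
ee_rot: [-1.888, -2.509, 0.002]
force: [0.5, 0.3, 0.6]
width: 0.008
```

Run:
```python
from h import *
print(monitor.observe()["position"])
a=imaging.get_image("side")["color"][120:300,200:380,::-1]
cv2.imwrite("pics/s5.png",cv2.resize(a,None,fx=3,fy=3,interpolation=cv2.INTER_CUBIC))
```

```text
[ 0.59063629 -0.02509604  0.22435066]
```

View pics/s5.png

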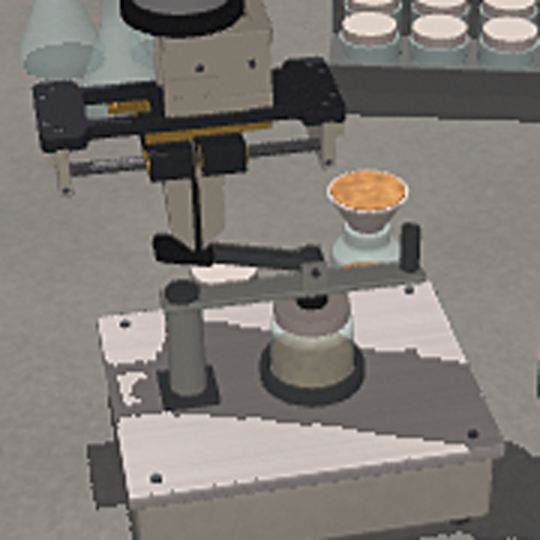

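The lever is now down to about 0.2 rad under the fingertip. I'll keep pressing.

Emit:
move_arm:
  series:
    - [0.15, 0.04, -0.6, 0, 0, 0]
    - [0.1, 0.03, -0.6, 0, 0, 0]
    - [0.1, 0.03, -0.5, 0, 0, 0]
    - [0, 0, -0.3, 0, 0, 0]
    - [0, 0, 0, 0, 0, 0]

```text
clock: 10.2
position: [0.5946, -0.0243, 0.2053]
ee_rot: [-1.889, -2.51, 0.0]
force: [-0.3, 0.1, -0.1]
width: 0.005
```

Emit:
move_arm:
  series:
    - [0, 0, -0.2, 0, 0, 0]
    - [0, 0, -0.2, 0, 0, 0]
    - [0, 0, 0, 0, 0, 0]

```text
clock: 10.5
position: [0.5948, -0.0243, 0.2031]
ee_rot: [1.889, 2.51, 0.002]
force: [-5.4, 1.6, 15.4]
width: 0.004
```

Emit:
move_arm:
  series:
    - [0, 0, -0.15, 0, 0, 0]
    - [0, 0, 0, 0, 0, 0]
    - [0, 0, 0, 0, 0, 0]

```text
clock: 10.8
position: [0.5949, -0.0243, 0.2028]
ee_rot: [1.889, 2.51, 0.003]
force: [-10.3, 1.7, 26.7]
width: 0.006
```

It is firmly on its stop: 27 N and no further motion. I'll lift straight up and clear, then check.

Emit:
move_arm:
  series:
    - [0, 0, 1, 0, 0, 0]
    - [0, 0, 3, 0, 0, 0]
    - [0, 0, 4.5, 0, 0, 0]
    - [-2.5, 3, 2, 0, 0, 0]
    - [-2.5, 4, 0, 0, 0, 0]
    - [-2.5, 4, 0, 0, 0, 0]
    - [-2, 4, 0, 0, 0, 0]
    - [0, 0, 0, 0, 0, 0]

```text
clock: 11.6
position: [0.4965, 0.1322, 0.3048]
ee_rot: [-1.875, -2.517, -0.001]
force: [-0.8, -1.3, -0.4]
width: 0.005
```

Run:
```python
from h import *
s=monitor.observe();print(s["position"],s["force"],s["clock"])
o=[]
for c,(y,x) in(("side",(150,220)),("top",(140,320))):
    a=imaging.get_image(c)["color"][y:y+150,x:x+130,::-1]
    o.append(cv2.resize(a,None,fx=3,fy=3,interpolation=cv2.INTER_CUBIC))
cv2.imwrite("pics/c6.png",np.hstack(o))
```

```text
[0.49652877 0.13223288 0.30480389] [-0.80508616 -1.27439911 -0.42400836] 11.6
```

View pics/c6.png

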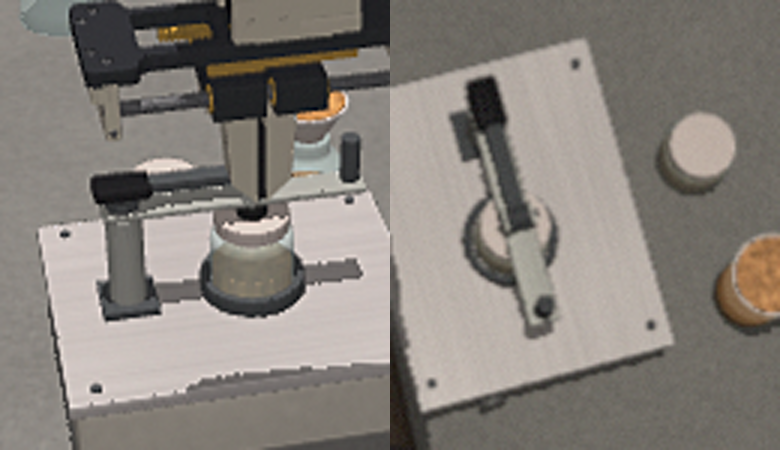

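The lever is down along the strap, the foot is on the jar's cap, and the peg is at crop (545,305). The bystanders are standing. I'll check the peg angle numerically, then hand in.

Run:
```python
from h import *
from cell import workorder
T=imaging.get_image("top")
p=ray(T,320+(545-390)/3,140+305/3,.198)[:2]-[.600,-.0232]
a=np.arctan2(p[1],p[0]); s=np.radians(196)-(a%(2*np.pi)); print(p,"strap",s)
if abs(s)<.07: workorder.sign_off(); print("signed")
```

```text
[-0.15423204 -0.04315115] strap 0.00644732391093239
the job is handed in; nothing more can be done
signed
```

The jar is clamped and the job is handed in; no verdict is reported back. The robot's clock was about 12 s.

- **Strap:** I pushed it round by its peg with the closed fingers until it met its stop, at 14 N with no further motion. My last top-view measurement puts it about 0.006 rad from home.
- **Lever:** Only after that did I press it down along its arc, until it stopped at 27 N with the fingertip at 184 mm, its fully-down height. The last picture shows it level along the strap after release.
- **Jar and bystanders:** In the last pictures the jar is in its seat with the foot on its cap. The spare jar and filter jar are standing where they were. The wash bottle was outside that last view, so I did not recheck it.
- **Robot:** It was clear of everything at hand-in.

I had no direct reading of the foot's force on the cap. Nothing I checked failed or disagreed. The force reading stayed near zero while the lever was moving, but rose clearly at the stop.

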